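# Consolidate sensor modules into a full tray and stack the empty

## Task

Move the one sensor module left in the nearly empty parts tray into the free pocket of the other tray, so that all four of that tray's pockets hold a module standing fully home. Then stack the emptied tray squarely on the stack of two empty trays, its foot fully down inside the rim of the tray below. Set things down rather than dropping them, and do not shove the stack, the tray being filled or the other things on the bench.

Things in the scene. Friction and masses are not known exactly. Their poses are not given: they have to be found in the camera images.
- tray_fill_c (a point): Nearly full dark grey parts tray on the bench, 214 (its x) x 102 (y) x 33 mm high. Four pockets in a row at x = -84, -28, 28, 84 mm, y = 0, each 38 (x) by 94 (y) mm, 16 deep; floors 11 mm above the tray's underside, ribs between them to 27, outer wall (4 thick) to 33. Three start with a module, one is free (any of the four). Point: tray centre, 16.5 mm above its underside; z up.
- tray_spare_c (a point): Same kind of tray (all trays are alike, 0.24 kg); starts with one module, in any of its pockets, on the bench. Emptied, it lifts level by its middle rib: 18 mm thick (x = 0), 94 long (y), sides 16 deep, one finger in each of the two middle pockets. Beneath is a foot 196 x 84 mm, 8 high. Point: tray centre, 16.5 mm above its underside; z up.
- empty_top_c (a point): Same kind of tray, empty, the upper of the two in the stack of empties. The foot of a tray set on it goes inside its outer wall (opening 206 x 94 mm, 5 mm to spare all round) and rests on its ribs, so a stacked tray sits 27 mm above the one below; either end may lead. Point: tray centre, 16.5 mm above its underside, 43.5 above the bench; z up.
- empty_low_c (a point): Same kind of tray, empty, the lower of the stack of empties, standing on the bench. Point: tray centre, 16.5 mm above its underside; z up.
- module_1_c (a point): Sensor module: aluminium block 70 (its x) x 30 (y) x 56 mm high, blue lid; a steel bezel (-x) and brass connector (+x) add 7 mm at each end; 0.17 kg. Stands in a pocket with its length across the tray (its x along the tray's y, either way round), top 67 mm above the bench. Starts in the nearly full tray. Point: its centre, 28 mm above its underside; z up.
- module_2_c (a point): Sensor module: aluminium block 70 (its x) x 30 (y) x 56 mm high, blue lid; a steel bezel (-x) and brass connector (+x) add 7 mm at each end; 0.17 kg. Stands in a pocket with its length across the tray (its x along the tray's y, either way round), top 67 mm above the bench. Starts in the nearly full tray. Point: its centre, 28 mm above its underside; z up.
- module_3_c (a point): Sensor module: aluminium block 70 (its x) x 30 (y) x 56 mm high, blue lid; a steel bezel (-x) and brass connector (+x) add 7 mm at each end; 0.17 kg. Stands in a pocket with its length across the tray (its x along the tray's y, either way round), top 67 mm above the bench. Starts in the nearly full tray. Point: its centre, 28 mm above its underside; z up.
- module_4_c (a point): Sensor module: aluminium block 70 (its x) x 30 (y) x 56 mm high, blue lid; a steel bezel (-x) and brass connector (+x) add 7 mm at each end; 0.17 kg. Stands in a pocket with its length across the tray (its x along the tray's y, either way round), top 67 mm above the bench. Starts alone in the nearly empty tray. Point: its centre, 28 mm above its underside; z up.
- solvent: white closed solvent bottle with blue cap, 60 mm dia, 95 high; origin under its centre; a bystander
- dish: small open steel dish, 90 mm dia, 30 high; origin under its centre; a bystander
- driver: screwdriver with red handle, 170 mm long, lying on the bench; a bystander
There are look-alikes about, which are no part of the job. What is shaped like the part that bears tray_spare_c but blue is not meant.

How it is judged:
By the outcome, as a careful person would: the job done as asked, in the order asked, and still so for the second after the job is handed in, with the robot touching nothing.
It also fails if it takes over 64 s, if anything falls off the work surface, if the arm or the gripper's body presses on something with over 40 N, if the wrist force passes 120 N, or if a joint passes its speed limit or range.

## Robot

A 6-joint arm with a two-finger parallel gripper is mounted at the origin on the work surface. World frame = base frame: x ahead of the robot, y to its left, z up, the work surface at z = 0. Lengths are in m, angles in rad, forces in N, time in s.
With the tool pointing down it reaches from about 0.325 to 0.85 m from the base axis. Payload 4.4 kg.
Tool frame: the origin (TCP) lies between the finger pads; the fingertips stand 19 mm ahead of it and the grasp point (between the pads) is the TCP; z points along the fingers, x is the direction in which the jaws open and shut, and the axes are right-handed (so a half turn about z gives the same grasp; the last joint's range is limited). The gripper opens to 94 mm and grips with 3 to 60 N. Pads are 16 mm wide; open, the fingers measure 119 mm over their backs; the gripper's body (75 mm by 177 mm) begins 78 mm behind the grasp point.
Start: joints at [1.004, 0.207, 1.542, -0, 1.393, -0.15], TCP at [0.232, 0.526, 0.224] pointing down, gripper open.
Joint ranges: [-2.73, 2.73], [-0.86, 2.22], [0.23, 2.46], [-1.11, 4.25], [0.08, 2.63], [-2.82, 2.82]. Speed limits (rad/s): [2.79, 2.79, 3.14, 3.14, 3.14, 3.14].

## Interface

Orientations are given as a rotation vector (axis times angle).
In Python, from plant import bot gives the robot as it stands.
- The arm moves only by the tool apply_moves, never from a script. Its argument "motion" is one flat list of numbers, 7 for each row, row after row: the shift along the world's x, y, z in m, then the turn, a rotation vector about the world's x, y, z in rad, then the closure, from -1 (fully open) to 1 (shut). A call has 1 to 20 rows; each row shifts and turns the commanded pose from where the row before left it; what a row does not reach is not made up. A row lasts 1/12 s, in which the tool goes at most 41.7 mm and 7.16 degrees, less where a joint would pass 70% of its speed; a pose out of reach is approached as far as the arm can. A call is refused whole if a number of a shift passes 0.0417 or a number of a turn 0.125, either way. A call with a gripper value outside its range is refused whole. The fingers move at their own pace and stop on an object; the grip force is fixed at half the most. Time passes only in rows, so rows that do not move let the fingers close. It gives the time, the measured TCP pose, the force and the opening at its end, in the units of the state.
- bot.get_state(): the state, without advancing time (a new reading comes with each control period).
- bot.grab_frame(name): name is "scene" or "top"; returns the picture (480x640x3 uint8, blue, green, red); there is no depth.
- bot.camera_info(name): a dict with "fx", "fy", "cx", "cy" (pixels), "R" (3x3) and "t" (3): a world point X has camera coordinates R X + t. Camera axes: x right, y down, z forward; pixel columns grow to the right and rows downward; lengths in m; the calibration is good to about 2 mm. A picture is of the moment at which its call begins. camera_info takes no time and is no camera call.
- bot.sign_off(): hands the job in, once; it reports no verdict.
Trained networks look in the newest picture that a camera, given by its name, has taken for a name from the list of things; names that differ only in an ending like _2 or _b are one class to them, and where a whole thing is asked for, a point or a joint stands for the part that bears it (a point fixed in the world has none). Each returns a list of dicts, best first, with "confidence" (0 to 1); they miss things now and then, are a little off and sometimes report something else, mostly with a low value. They report only what shows in the picture. A call takes as long as a camera call. They do not tell look-alikes from the thing itself.
- bot.outline_of(label, camera): "mask" (480x640 bool, what is visible of it) and "box" ([left, top, right, bottom] in pixels, round what is visible of it).
- bot.landmark_of(label, camera): "position" ([column, row] in pixels: a listed point, or the origin of a listed thing).
The state is a dict: "clock": time; "qpos": joint angles; "qvel": joint speeds; "tau": joint torques, N m; "eef_pos": TCP position; "ee_rot": TCP orientation; "wrist_force": force on the tool from outside, world axes, zero at the start; "torque": the same for the moment, N m; "width": opening from 0.0 (shut) to 1.0 (fully open).
Only numpy, scipy, OpenCV 4.12 (cv2) and the standard library are available. Lean on these libraries where they do the work, as an engineer would, in place of code of your own. Each camera call takes 0.05 s, during which the arm holds its last target.

## Working session

There is one attempt and no reset: what is moved stays moved. The work goes in short steps, Python scripts to look and compute and a tool call to move; the robot and the scene stay as the last step left them, time stands still between calls to the robot, and variables do not carry over. Pictures are saved under pics/ and viewed, and the job is handed in when it is done.

Besides the shell and the picture viewer there is one more tool, called after "Request:" as name(argument=value, ...), one argument or row to a line, values as JSON. apply_moves: Moves the arm, as the interface text tells. Its arguments: {"type":"object","properties":{"motion":{"type":"array"}},"required":["motion"]}

```bash
ls -la; mkdir -p pics
python3 - <<'E'
from plant import bot
import cv2
for n in("scene","top"):
    im=bot.grab_frame(n); cv2.imwrite(f"pics/{n}0.png",im)
    c=bot.camera_info(n); print(n,{k:(v.round(4).tolist() if hasattr(v,'round') and hasattr(v,'tolist') else v) for k,v in c.items()})
s=bot.get_state(); print(s)
E
```

```text
total 12
drwxr-xr-x  3 agent agent 4096 Dec  7 00:16 .
drwxr-xr-x 23 root  root  4096 Dec  7 00:16 ..
drwxr-xr-x  2 agent agent 4096 Dec  7 00:16 pics
scene {'fx': 449.74349452014616, 'fy': 449.74349452014616, 'cx': 318.47821713321616, 'cy': 244.98835472970546, 'R': [[-0.6198, 0.7847, 0.0116], [0.6587, 0.5282, -0.5358], [-0.4265, -0.3245, -0.8443]], 't': [0.3863, -0.2329, 1.2683]}
top {'fx': 498.1117890807069, 'fy': 498.1117890807069, 'cx': 316.6709097508477, 'cy': 242.5037277737744, 'R': [[0.006, -1.0, 0.0072], [-0.9878, -0.007, -0.1559], [0.1559, -0.0062, -0.9878]], 't': [-0.0916, 0.4692, 0.9659]}
{'clock': 0.1, 'qpos': array([ 1.00448660e+00,  2.07369948e-01,  1.54278525e+00, -2.79831007e-05,
        1.39350146e+00, -1.50531275e-01]), 'qvel': array([ 0.00099251, -0.00213021, -0.00370412,  0.00047762, -0.00115014,
        0.00174547]), 'tau': array([ 1.62084152e-04, -3.71862996e+01, -2.82294220e+01,  7.00861984e-02,
        3.11433838e-02, -2.93371590e-05]), 'eef_pos': array([0.23190701, 0.52541102, 0.22339918]), 'ee_rot': array([ 2.63136301,  1.71464201, -0.00293233]), 'wrist_force': array([-0.49824248, -0.08503856,  0.13572107]), 'torque': array([ 0.00610057,  0.0135494 , -0.01852287]), 'width': 0.9975496797347188}
```

View pics/scene0.png

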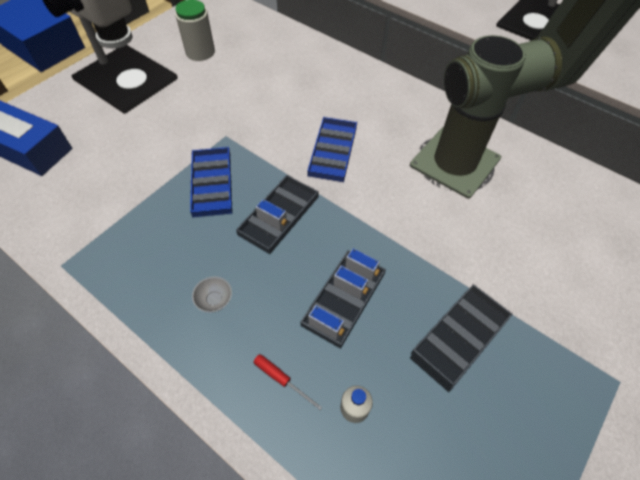

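View pics/top0.png

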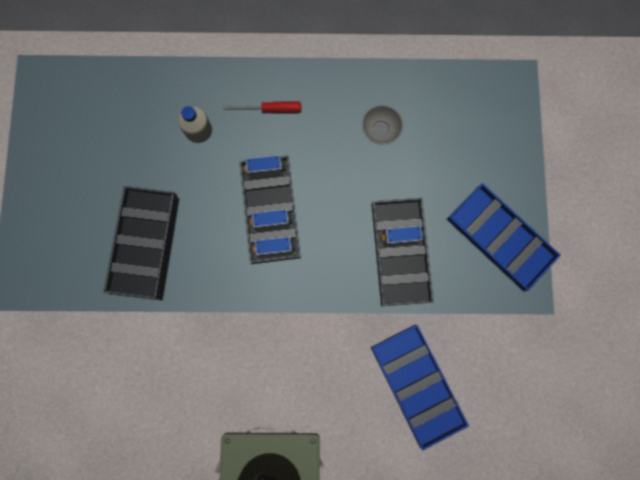

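The top view has three dark grey trays: a stack at (142,243), the nearly full tray at (270,210) and a tray with one module at (404,252). It also has two blue look-alike trays at (503,237) and (420,387). By its colour and single module, the tray at (404,252) should be tray_spare. Next I'll measure these.

```bash
cat > h.py <<'E'
import numpy as np, cv2
from plant import bot
CI={n:bot.camera_info(n) for n in("scene","top")}
def proj(n,X):
    c=CI[n]; p=np.atleast_2d(X)@np.array(c["R"]).T+np.array(c["t"])
    return np.c_[c["fx"]*p[:,0]/p[:,2]+c["cx"],c["fy"]*p[:,1]/p[:,2]+c["cy"]]
def unproj(n,uv,z):
    c=CI[n];R=np.array(c["R"]);t=np.array(c["t"])
    d=np.array([(uv[0]-c["cx"])/c["fx"],(uv[1]-c["cy"])/c["fy"],1.])
    C=-R.T@t; w=R.T@d; return C+w*(z-C[2])/w[2]
E
python3 - <<'E'
from h import *
Z=dict(tray_fill_c=.0165,tray_spare_c=.0165,empty_top_c=.0435,module_1_c=.039,module_4_c=.039)
import pickle
M={}
for n in("top","scene"):
    bot.grab_frame(n)
    for l in Z:
        if l!='module_4_c':
          for d in bot.landmark_of(l,n): print(n,l,round(d["confidence"],2),np.round(d["position"],1),unproj(n,d["position"],Z[l]).round(4))
    M[n]=[(d["confidence"],d["mask"],d["box"]) for d in bot.outline_of("tray_spare_c",n)]
    for c,m,b in M[n]: print(n,round(c,2),np.round(b),m.sum())
pickle.dump(M,open("m.pkl","wb"))
im=cv2.imread("pics/top0.png")
cv2.imwrite("pics/crop0.png",cv2.resize(im[180:320,340:480],None,fx=4,fy=4,interpolation=cv2.INTER_CUBIC))
cv2.imwrite("pics/crop1.png",cv2.resize(im[145:310,95:310],None,fx=3.6,fy=3.6,interpolation=cv2.INTER_CUBIC))
E
```

```text
top tray_spare_c 0.97 [416.9 387.9] [ 0.1848 -0.2876  0.0165]
top tray_spare_c 0.69 [402.  251.4] [ 0.4558 -0.2638  0.0165]
top tray_spare_c 0.63 [499.9 238.1] [ 0.485  -0.4667  0.0165]
top empty_top_c 0.75 [139.5 242.2] [0.4669 0.2651 0.0435]
top module_1_c 0.82 [263.9 166.6] [0.6269 0.0211 0.039 ]
top module_1_c 0.39 [270.4 218.7] [0.5176 0.0055 0.039 ]
top 0.86 [370. 198. 434. 306.] 4659
top 0.8 [446. 185. 562. 291.] 5485
top 0.63 [369. 324. 466. 450.] 6270
scene tray_fill_c 0.83 [339.7 296.5] [ 5.451e-01 -5.000e-04  1.650e-02]
scene tray_fill_c 0.55 [461.4 334.3] [0.4526 0.2605 0.0165]
scene tray_fill_c 0.52 [289.4 382.6] [0.7643 0.0356 0.0165]
scene tray_spare_c 0.8 [212.9 184.3] [ 0.4921 -0.4611  0.0165]
scene tray_spare_c 0.56 [280.6 216.9] [ 0.4604 -0.2512  0.0165]
scene empty_top_c 0.85 [462.7 332. ] [0.4603 0.2593 0.0435]
scene module_1_c 0.66 [327.8 320.1] [0.6154 0.0187 0.039 ]
scene 0.89 [188. 147. 233. 217.] 2768
scene 0.8 [307. 118. 358. 184.] 2339
scene 0.73 [238. 176. 320. 252.] 2643
scene 0.63 [331. 264. 367. 299.] 784
scene 0.16 [298. 262. 385. 347.] 2108
```

View pics/crop0.png

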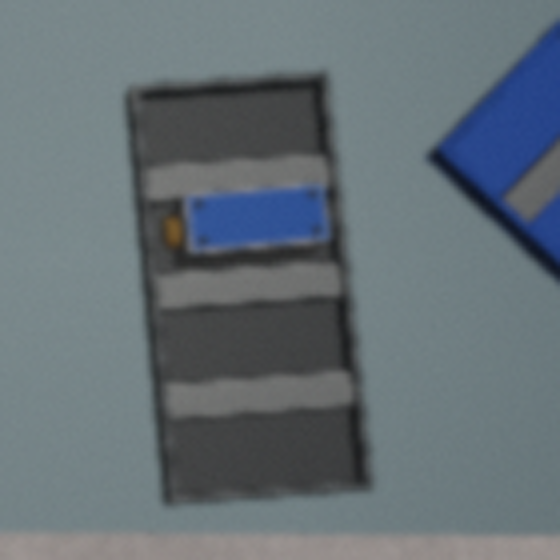

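View pics/crop1.png

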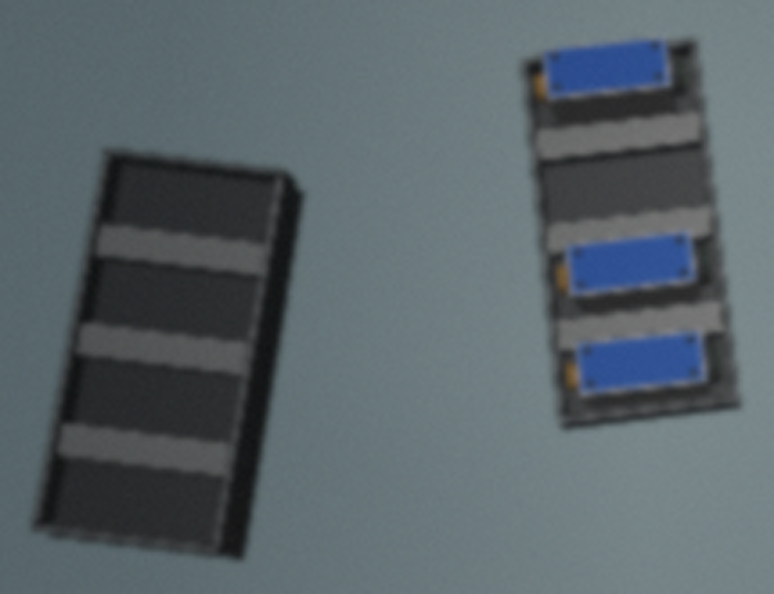

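Crop 0 confirms the dark grey spare tray, with its single module in the second pocket from the far end. Crop 1 shows the stack clean and empty, and the fill tray's free pocket is also second from the far end. Next I'll fit the poses with edge models.

```bash
cat >> h.py <<'E'
from scipy.optimize import minimize
from scipy.ndimage import map_coordinates
def W(pose,P,z0):
    x,y,a=pose; P=np.asarray(P,float); c,s=np.cos(a),np.sin(a)
    return np.c_[x+c*P[:,0]-s*P[:,1], y+s*P[:,0]+c*P[:,1], P[:,2]+z0]
def rect(hx,hy,z,cx=0): return [(cx-hx,-hy,z),(cx+hx,-hy,z),(cx+hx,hy,z),(cx-hx,hy,z)]
def samp(g,uv): return map_coordinates(g,[uv[:,1],uv[:,0]],order=1,mode='nearest')
def score(pose,g,n,z0,low=None,d=1.2):
    # outer silhouette
    pts=rect(.107,.051,.033)+rect(.107,.051,.008)
    if low is not None: pts=pts+rect(.107,.051,.008-z0)
    h=cv2.convexHull(proj(n,W(pose,pts,z0)).astype(np.float32))[:,0]
    tot=0;cnt=0
    c=h.mean(0)
    for a,b in zip(h,np.roll(h,-1,0)):
        L=np.linalg.norm(b-a)
        if L<8: continue
        t=np.linspace(.08,.92,40)[:,None]; p=a+(b-a)*t; nn=np.array([b[1]-a[1],a[0]-b[0]])/L
        if nn@(a-c)<0: nn=-nn
        tot+=np.clip(samp(g,p+nn*d)-samp(g,p-nn*d),-40,60).mean()*1.0;cnt+=1
    for cx in(-.056,0,.056):
        for sx in(-1,1):
            q=[(cx+sx*.009,yy,.027) for yy in np.linspace(-.04,.04,30)]
            o=[(cx+sx*.0125,yy,.027) for yy in np.linspace(-.04,.04,30)]
            i=[(cx+sx*.0055,yy,.027) for yy in np.linspace(-.04,.04,30)]
            tot+=np.clip(samp(g,proj(n,W(pose,i,z0)))-samp(g,proj(n,W(pose,o,z0))),-30,40).mean()*1.0
    return -tot
def fit(p0,im,n,z0,low=None):
    g=im.max(2).astype(float) if False else cv2.cvtColor(im,cv2.COLOR_BGR2GRAY).astype(float)
    best=None
    for s in(6,3.5,2.,1.2):
        for dx in(-.006,0,.006):
          for da in(-.05,0,.05):
            st=np.array(p0 if best is None else best.x)+np.array([dx,dx*.3,da])*min(1,s/6)
            r=minimize(score,st,args=(g,n,z0,low,s),method="Nelder-Mead",options=dict(initial_simplex=st+np.array([[0,0,0],[.006,0,0],[0,.006,0],[0,0,.04]])*s/6,xatol=1e-5,fatol=1e-3))
            if da==-.05 and dx==-.006: b=r
            elif r.fun<b.fun: b=r
        best=b
    return best.x,best.fun
def draw(im,n,pose,z0,col=(0,255,0)):
    for R,z in((rect(.107,.051,.033),0),(rect(.107,.051,.008),0)):
        cv2.polylines(im,[(proj(n,W(pose,R,z0))*16).round().astype(int)],True,col,1,cv2.LINE_AA,4)
    for cx in(-.056,0,.056): cv2.polylines(im,[(proj(n,W(pose,rect(.009,.047,.027,cx),z0))*16).round().astype(int)],True,(0,255,255),1,cv2.LINE_AA,4)
E
python3 - <<'E'
from h import *
init=dict(spare=((.4558,-.2638,.07),0,None),fill=((.545,0,.07),0,None),stack=((.4669,.2651,-.12),.027,1))
out={n:cv2.imread(f"pics/{n}0.png") for n in("top","scene")}
vis={n:cv2.resize(o,None,fx=1,fy=1) for n,o in out.items()}
for k,(p,z0,low) in init.items():
    for n in("top","scene"):
        r,f=fit(p,out[n],n,z0,low); print(k,n,r.round(4),round(f,1)); draw(vis[n],n,r,z0)
v=vis["top"]; cv2.imwrite("pics/ov_top.png",cv2.resize(v[145:315,95:445],None,fx=2.25,fy=2.25,interpolation=cv2.INTER_CUBIC))
v=vis["scene"]; cv2.imwrite("pics/ov_sc.png",cv2.resize(v[165:395,230:520],None,fx=2.5,fy=2.5,interpolation=cv2.INTER_CUBIC))
E
```

```text
spare top [ 0.4548 -0.2606  0.0825] -422.6
spare scene [ 0.4547 -0.2623  0.0837] -376.3
fill top [0.542  0.0087 0.1272] -385.3
fill scene [0.5395 0.0085 0.129 ] -278.0
stack top [ 0.4664  0.2615 -0.1304] -480.5
stack scene [ 0.4644  0.2599 -0.1037] -537.7
```

View pics/ov_top.png

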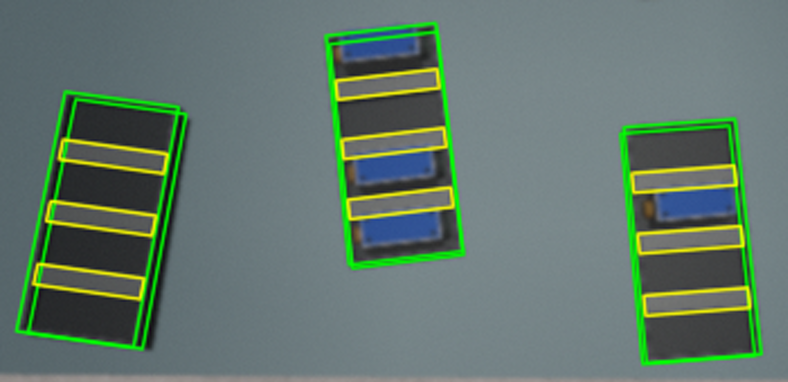

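View pics/ov_sc.png

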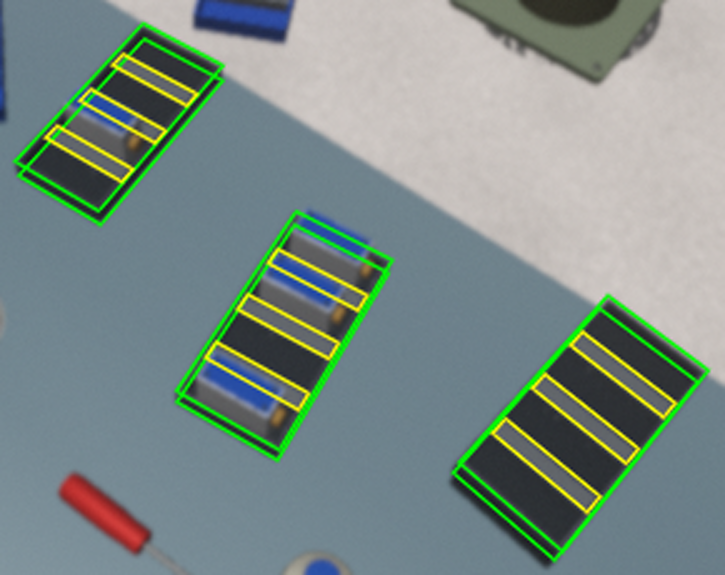

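Run:
```python
from h import *
for n in("top","scene"):
    im=cv2.imread(f"pics/{n}0.png")
    for p in((.4655,.261,-.13),(.4655,.261,-.105)):
        r,f=fit(p,im,n,.027,None); print("stack rim",n,r.round(4),round(f,1))
    b,g,r=[im[:,:,i].astype(int) for i in range(3)]
    m=((b-r>50)&(b>100)).astype(np.uint8)
    k,lab,st,ce=cv2.connectedComponentsWithStats(m)
    for i in range(1,k):
        if 120<st[i,4]<1500:
            c=max(cv2.findContours((lab==i).astype(np.uint8),0,1)[0],key=cv2.contourArea)[:,0].astype(float)
            w=np.array([unproj(n,q,.067)[:2] for q in c]).astype(np.float32)
            R=cv2.minAreaRect(w*1000); 
            print(n,ce[i].round(),st[i,4],"rect",np.round(R[0],1),np.round(R[1],1),round(R[2],1),unproj(n,ce[i],.067).round(4)[:2])
for nm,p in dict(spare=(.4548,-.2612,.083),fill=(.541,.0086,.128)).items():
    print(nm,W(p,[(.028,0,0),(-.028,0,0),(.084,0,0),(-.084,0,0)],0).round(4)[:,:2].tolist())
s=bot.get_state(); from scipy.spatial.transform import Rotation as Ro
print(Ro.from_rotvec(s['ee_rot']).as_matrix().round(3))
```

```text
stack rim top [ 0.4658  0.2564 -0.1139] -389.7
stack rim top [ 0.4658  0.2564 -0.114 ] -389.7
top [188. 112.] 132 rect [731.9 175.9] [25.8 24.6] 45.1 [0.7319 0.1759]
top [263. 163.] 410 rect [625.2  20.5] [26.7 66.7] 7.1 [0.6252 0.02  ]
top [270. 217.] 433 rect [514.3   4.3] [26.4 65.5] 7.3 [0.5142 0.0047]
top [404. 234.] 436 rect [ 483.5 -259.2] [26.4 66.4] 5.7 [ 0.4834 -0.2595]
top [272. 245.] 443 rect [459.5  -1.8] [26.4 66.7] 6.8 [ 0.4595 -0.0019]
top [438. 426.] 957 rect [ 128.3 -315.1] [57.3 96.8] 25.3 [ 0.1228 -0.3148]
stack rim scene [ 0.4666  0.2598 -0.1129] -376.7
stack rim scene [ 0.4666  0.2598 -0.1129] -376.7
scene [ 25. 129.] 1288 rect [ 715.1 -998.4] [122.1 216.3] 11.5 [ 0.7    -0.9597]
scene [332. 150.] 1061 rect [ 220.5 -270.2] [205.3  96.4] 26.5 [ 0.2336 -0.2616]
scene [211. 182.] 1411 rect [ 504.8 -445.4] [208.8 101.8] 45.8 [ 0.513  -0.4334]
scene [270. 208.] 252 rect [ 481.5 -261.9] [28.2 67.9] 5.1 [ 0.4819 -0.2614]
scene [363. 258.] 308 rect [457.2  -4.3] [27.5 67.1] 6.2 [ 0.4573 -0.0041]
scene [351. 277.] 326 rect [512.4   2.2] [26.8 67.4] 7.0 [0.5123 0.0027]
scene [326. 318.] 383 rect [623.   18.4] [27.1 66.9] 7.1 [0.6231 0.019 ]
scene [358. 396.] 178 rect [711.1 165.3] [26.5 24.8] 36.0 [0.7115 0.1653]
spare [[0.4827, -0.2589], [0.4269, -0.2635], [0.5385, -0.2542], [0.3711, -0.2682]]
fill [[0.5688, 0.0122], [0.5132, 0.005], [0.6243, 0.0193], [0.4577, -0.0021]]
[[ 0.404  0.915  0.   ]
 [ 0.915 -0.404  0.   ]
 [ 0.    -0.    -1.   ]]
```

Request:
apply_moves(
  motion=[0.0125,-0.0393,-0.002,0,0,-0.0534,-1,0.0125,-0.0393,-0.002,0,0,-0.0534,-1,0.0125,-0.0393,-0.002,0,0,-0.0534,-1,0.0125,-0.0393,-0.002,0,0,-0.0534,-1,0.0125,-0.0393,-0.002,0,0,-0.0534,-1,0.0125,-0.0393,-0.002,0,0,-0.0534,-1,0.0125,-0.0393,-0.002,0,0,-0.0534,-1,0.0125,-0.0393,-0.002,0,0,-0.0534,-1,0.0125,-0.0393,-0.002,0,0,-0.0534,-1,0.0125,-0.0393,-0.002,0,0,-0.0534,-1,0.0125,-0.0393,-0.002,0,0,-0.0534,-1,0.0125,-0.0393,-0.002,0,0,-0.0534,-1,0.0125,-0.0393,-0.002,0,0,-0.0534,-1,0.0125,-0.0393,-0.002,0,0,-0.0534,-1,0.0125,-0.0393,-0.002,0,0,-0.0534,-1,0.0125,-0.0393,-0.002,0,0,-0.0534,-1,0.0125,-0.0393,-0.002,0,0,-0.0534,-1,0.0125,-0.0393,-0.002,0,0,-0.0534,-1,0.0125,-0.0393,-0.002,0,0,-0.0534,-1,0.0125,-0.0393,-0.002,0,0,-0.0534,-1],
)

```text
clock: 2.37
eef_pos: [0.4825, -0.2623, 0.1844]
ee_rot: [3.139, 0.131, 0.001]
wrist_force: [0.4, -0.1, 0.8]
width: 1.002
```

Request:
apply_moves(
  motion=[0,0,-0.024,0,0,0,-1,0,0,-0.024,0,0,0,-1,0,0,-0.024,0,0,0,-1,0,0,-0.02,0,0,0,-1,0,0,0,0,0,0,-1,0,0,0,0,0,0,-1],
)

```text
clock: 2.87
eef_pos: [0.4814, -0.2594, 0.0915]
ee_rot: [-3.137, -0.136, 0.004]
wrist_force: [0.7, -0.6, 0.1]
width: 1.0
```

Run:
```python
from h import *
s=bot.get_state(); print(s['eef_pos'].round(4),s['ee_rot'].round(4))
for n in("top","scene"):
    cv2.imwrite(f"pics/{n}1.png",bot.grab_frame(n))
im=cv2.imread("pics/scene1.png")
cv2.imwrite("pics/c1.png",cv2.resize(im[120:290,190:360],None,fx=3.5,fy=3.5,interpolation=cv2.INTER_CUBIC))
```

```text
[ 0.4814 -0.2594  0.0915] [-3.1367 -0.1364  0.0036]
```

View pics/c1.png

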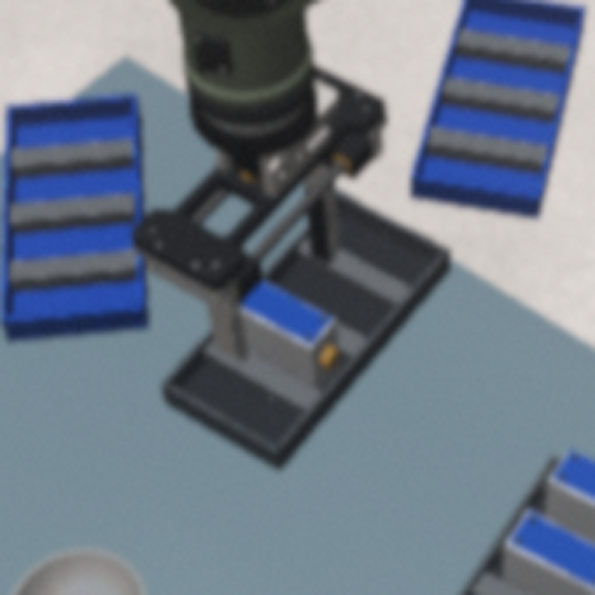

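Run:
```python
from h import *
s=bot.get_state(); p=s['eef_pos']; a=.087
v=np.array([np.cos(a),np.sin(a),0]); w=np.array([-np.sin(a),np.cos(a),0])
for n,(r0,r1,c0,c1) in dict(scene=(150,250,230,330),top=(170,310,340,480)).items():
    im=cv2.imread(f"pics/{n}1.png"); k=6 if n=="scene" else 4
    big=cv2.resize(im[r0:r1,c0:c1],None,fx=k,fy=k,interpolation=cv2.INTER_CUBIC)
    for sg in(-1,1):
        q=[p+sg*v*d+w*e+[0,0,-.019] for d,e in((.047,-.008),(.0595,-.008),(.0595,.008),(.047,.008))]
        uv=(proj(n,np.array(q))-[c0,r0])*k
        cv2.polylines(big,[uv.round().astype(int)],True,(0,0,255),1)
    L=W((.4827,-.2605,.09),rect(.015,.035,.067),0)
    cv2.polylines(big,[((proj(n,L)-[c0,r0])*k).round().astype(int)],True,(0,255,0),1)
    cv2.imwrite(f"pics/d_{n}.png",big)
```

```text
(no output)
```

View pics/d_scene.png

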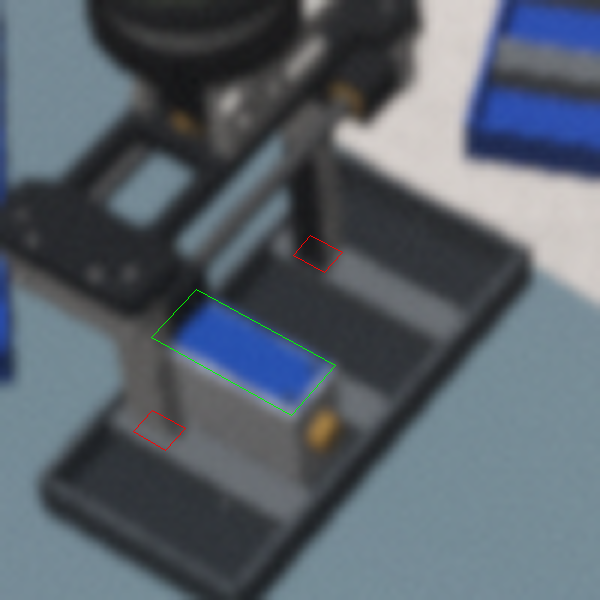

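View pics/d_top.png

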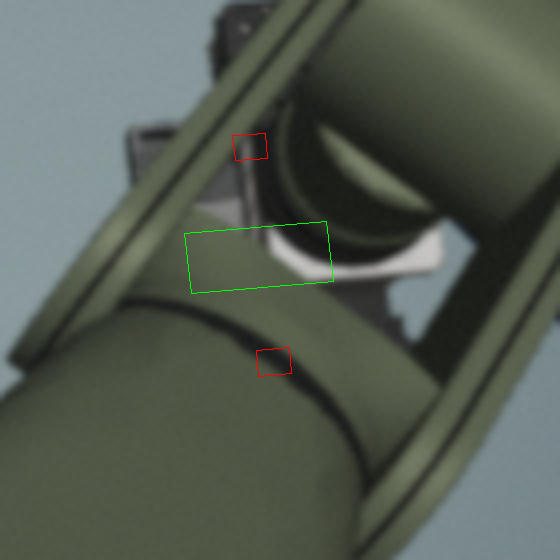

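The fingers straddle the module, and their projected tips match the picture. Descending to grip.

Request:
apply_moves(
  motion=[0.0005,-0.0005,-0.02,0,0,0,-1,0.0005,-0.0005,-0.0195,0,0,0,-1,0,0,0,0,0,0,-1,0,0,0,0,0,0,0.4,0,0,0,0,0,0,1,0,0,0,0,0,0,1,0,0,0,0,0,0,1,0,0,0,0,0,0,1,0,0,0,0,0,0,1,0,0,0,0,0,0,1,0,0,0,0,0,0,1],
)

```text
clock: 3.88
eef_pos: [0.4833, -0.261, 0.0531]
ee_rot: [3.139, 0.137, 0.0]
wrist_force: [0.6, -0.9, 0.3]
width: 0.472
```

Run:
```python
from plant import bot
s=bot.get_state(); print(s['eef_pos'].round(4),s['ee_rot'].round(4),s['width'],s['wrist_force'].round(2))
```

```text
[ 0.4833 -0.261   0.0531] [3.1385e+00 1.3670e-01 1.0000e-04] 0.47183909222728804 [ 0.61 -0.86  0.31]
```

Request:
apply_moves(
  motion=[0,0,0,0,0,0,1,0,0,0,0,0,0,1,0,0,0,0,0,0,1,0,0,0,0,0,0,1,0,0,0,0,0,0,1],
)

```text
clock: 4.3
eef_pos: [0.4831, -0.261, 0.0529]
ee_rot: [-3.138, -0.137, 0.0]
wrist_force: [-0.6, -0.8, 0.5]
width: 0.313
```

Request:
apply_moves(
  motion=[0,0,0.008,0,0,0,1,0,0,0.015,0,0,0,1,0,0,0.02,0,0,0,1,0,0,0.025,0,0,0,1,0,0,0.022,0,0,0,1,0,0,0,0,0,0,1,0,0,0,0,0,0,1],
)

```text
clock: 4.88
eef_pos: [0.4842, -0.2616, 0.1443]
ee_rot: [3.136, 0.137, 0.004]
wrist_force: [0.6, 0.2, -2.1]
width: 0.319
```

Run:
```python
from h import *
s=bot.get_state(); print(s['eef_pos'].round(4),s['ee_rot'].round(4),s['width'],s['wrist_force'].round(2))
im=bot.grab_frame("scene"); cv2.imwrite("pics/scene2.png",im)
cv2.imwrite("pics/c2.png",cv2.resize(im[100:270,190:360],None,fx=3.5,fy=3.5,interpolation=cv2.INTER_CUBIC))
```

```text
[ 0.4842 -0.2616  0.1443] [3.1364 0.1366 0.0043] 0.31941530243776384 [ 0.63  0.22 -2.07]
```

View pics/c2.png

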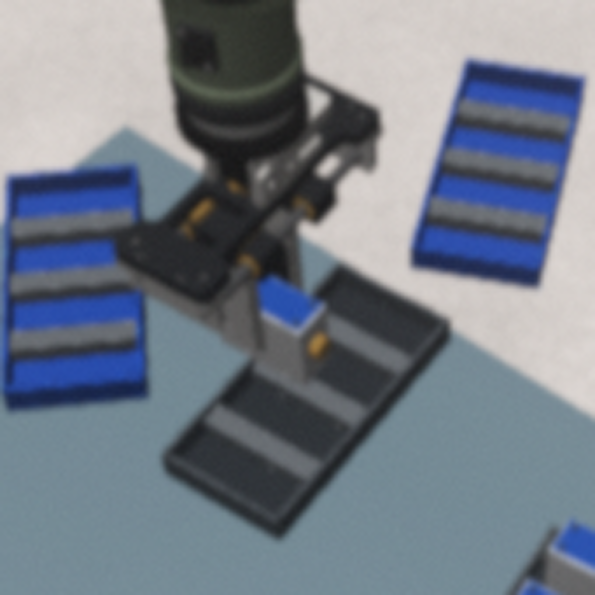

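Request:
apply_moves(
  motion=[0.0047,0.0152,0,0,0,0,1,0.0094,0.0304,0,0,0,0.005,1,0.0094,0.0304,0,0,0,0.005,1,0.0094,0.0304,0,0,0,0.005,1,0.0094,0.0304,0,0,0,0.005,1,0.0094,0.0304,0,0,0,0.005,1,0.0094,0.0304,0,0,0,0.005,1,0.0094,0.0304,0,0,0,0.005,1,0.0094,0.0304,0,0,0,0.005,1,0.0047,0.0152,0,0,0,0,1,0,0,0,0,0,0,1,0,0,0,0,0,0,1,0,0,0,0,0,0,1],
)

```text
clock: 6.02
eef_pos: [0.5665, 0.012, 0.1412]
ee_rot: [3.135, 0.199, -0.005]
wrist_force: [0.3, -0.1, -1.9]
width: 0.319
```

Run:
```python
from plant import bot
s=bot.get_state(); print(s['eef_pos'].round(4),s['ee_rot'].round(4),s['width'],s['wrist_force'].round(2))
```

```text
[0.5665 0.012  0.1412] [ 3.1352  0.199  -0.0053] 0.31863961157621756 [ 0.3  -0.11 -1.88]
```

Request:
apply_moves(
  motion=[0.0011,0,-0.02,0,0,0,1,0.0011,0,-0.02,0,0,0,1,0,0,-0.018,0,0,0,1,0,0,0,0,0,0,1,0,0,0,0,0,0,1],
)

```text
clock: 6.43
eef_pos: [0.5684, 0.0115, 0.0835]
ee_rot: [-3.135, -0.196, 0.006]
wrist_force: [0.1, 0.7, -1.7]
width: 0.316
```

Run:
```python
from h import *
s=bot.get_state(); p=s['eef_pos']; print(p.round(4),s['ee_rot'].round(4),s['width'],s['wrist_force'].round(2))
for n in ("scene","top"):
    im=bot.grab_frame(n); cv2.imwrite(f"pics/{n}3.png",im)
im=cv2.imread("pics/scene3.png")
draw(im,"scene",(.541,.0086,.128),0)
L=W((p[0],p[1],.127),rect(.015,.035,p[2]+.014)+rect(.015,.035,p[2]-.042),0); uv=(proj("scene",L)*16).round().astype(int)
cv2.polylines(im,[uv[:4],uv[4:]],True,(0,0,255),1,cv2.LINE_AA,4)
cv2.imwrite("pics/c3.png",cv2.resize(im[230:355,290:400],None,fx=5,fy=5,interpolation=cv2.INTER_CUBIC))
```

```text
[0.5684 0.0115 0.0835] [-3.1349 -0.1963  0.0063] 0.3161690775467784 [ 0.1   0.69 -1.7 ]
```

View pics/c3.png

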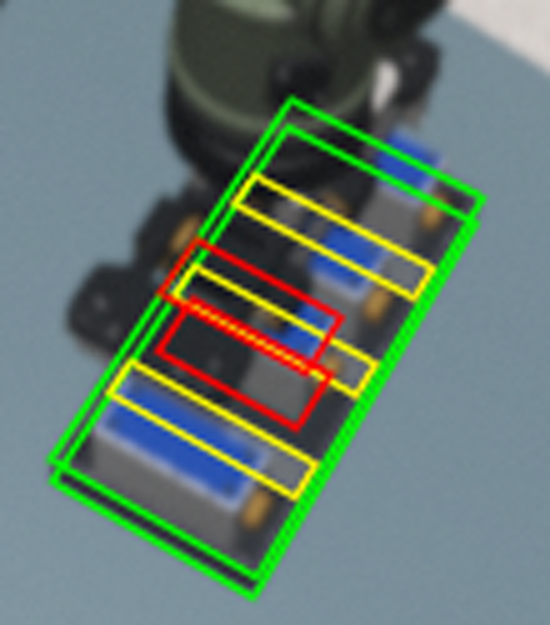

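Request:
apply_moves(
  motion=[0.0003,0.0005,-0.012,0,0,0,1,0,0,-0.008,0,0,0,1,0,0,-0.005,0,0,0,1,0,0,-0.003,0,0,0,1,0,0,0,0,0,0,1,0,0,0,0,0,0,1],
)

```text
clock: 7.03
eef_pos: [0.5701, 0.0132, 0.0566]
ee_rot: [-3.135, -0.2, 0.001]
wrist_force: [-0.8, -0.1, -2.1]
width: 0.316
```

Run:
```python
from plant import bot
s=bot.get_state(); print(s['eef_pos'].round(4),s['ee_rot'].round(4),s['width'],s['wrist_force'].round(2))
```

```text
[0.5701 0.0132 0.0566] [-3.1351e+00 -1.9960e-01  1.0000e-03] 0.316023324605798 [-0.83 -0.08 -2.07]
```

Request:
apply_moves(
  motion=[-0.0005,-0.0005,-0.0015,0,0,0,1,0,0,-0.0015,0,0,0,1,0,0,0,0,0,0,1],
)

```text
clock: 7.28
eef_pos: [0.5698, 0.0126, 0.0539]
ee_rot: [-3.135, -0.199, 0.0]
wrist_force: [-0.6, -0.2, -2.4]
width: 0.32
```

Request:
apply_moves(
  motion=[0,0,-0.001,0,0,0,1,0,0,0,0,0,0,1],
)

```text
clock: 7.45
eef_pos: [0.5699, 0.0126, 0.0529]
ee_rot: [3.135, 0.199, -0.0]
wrist_force: [0.3, -0.9, -2.2]
width: 0.317
```

Request:
apply_moves(
  motion=[0,0,-0.001,0,0,0,1,0,0,0,0,0,0,1],
)

```text
clock: 7.62
eef_pos: [0.5699, 0.0126, 0.0529]
ee_rot: [3.135, 0.199, -0.0]
wrist_force: [-3.0, 0.1, 4.7]
width: 0.315
```

Request:
apply_moves(
  motion=[0,0,0,0,0,0,0.2,0,0,0,0,0,0,0.1,0,0,0,0,0,0,0.1,0,0,0,0,0,0,0.1,0,0,0,0,0,0,0.1],
)

```text
clock: 8.03
eef_pos: [0.5699, 0.0126, 0.0519]
ee_rot: [-3.135, -0.199, -0.0]
wrist_force: [-0.3, 0.2, 0.2]
width: 0.449
```

Released cleanly, with 42 mm of opening. Going straight up, then checking.

Request:
apply_moves(
  motion=[0,0,0.006,0,0,0,0.1,0,0,0.015,0,0,0,0.1,0,0,0.02,0,0,0,0.1,0,0,0.025,0,0,0,0.1,0,0,0.03,0,0,0,0.1,0,0,0.03,0,0,0,0.1,-0.02,-0.035,0,0,0,-0.008,0.1,-0.02,-0.036,0,0,0,-0.008,0.1,-0.02,-0.036,0,0,0,-0.008,0.1,-0.015,-0.038,0,0,0,-0.008,0.1,-0.015,-0.038,0,0,0,-0.008,0.1,-0.01,-0.038,0,0,0,0,0.1,-0.01,-0.035,0,0,0,0,0.1,-0.005,-0.018,0,0,0,0,0.1,0,0,0,0,0,0,0.1,0,0,0,0,0,0,0.1],
)

```text
clock: 9.37
eef_pos: [0.4546, -0.262, 0.1782]
ee_rot: [-3.138, -0.133, -0.001]
wrist_force: [-0.0, 0.8, 0.2]
width: 0.451
```

Run:
```python
from h import *
s=bot.get_state(); p=s['eef_pos']; print(p.round(4),s['ee_rot'].round(4),s['width'],s['wrist_force'].round(2))
I={}
for n in ("scene","top"):
    im=bot.grab_frame(n); cv2.imwrite(f"pics/{n}4.png",im); I[n]=im
for n in I:
    r,f=fit((.541,.0086,.128),I[n],n,0); print("fill",n,r.round(4),round(f,1))
    r,f=fit((.4548,-.2612,.083),I[n],n,0); print("spare",n,r.round(4),round(f,1))
    r,f=fit((.466,.258,-.113),I[n],n,.027); print("stack",n,r.round(4),round(f,1))
    im=I[n]; b,g,r=[im[:,:,i].astype(int) for i in range(3)]
    m=((b-r>50)&(b>100)).astype(np.uint8)
    k,lab,st,ce=cv2.connectedComponentsWithStats(m)
    for i in range(1,k):
        if 200<st[i,4]<600: print(n,ce[i].round(),st[i,4],unproj(n,ce[i],.067).round(4)[:2])
a=cv2.resize(I["scene"][150:400,220:520],None,fx=2,fy=2,interpolation=cv2.INTER_CUBIC)
cv2.imwrite("pics/c4.png",a)
cv2.imwrite("pics/c4t.png",cv2.resize(I["top"][140:320,90:450],None,fx=2.2,fy=2.2,interpolation=cv2.INTER_CUBIC))
```

```text
[ 0.4546 -0.262   0.1782] [-3.1384e+00 -1.3270e-01 -7.0000e-04] 0.4506156797152291 [-0.02  0.75  0.16]
fill scene [0.5398 0.0085 0.1304] -225.7
spare scene [ 0.4551 -0.2619  0.083 ] -471.8
stack scene [ 0.4671  0.2598 -0.1132] -382.1
scene [363. 258.] 318 [ 0.4572 -0.004 ]
scene [351. 277.] 329 [0.5124 0.0025]
scene [339. 298.] 361 [0.569  0.0131]
scene [326. 318.] 391 [0.6232 0.0189]
fill top [0.5425 0.0088 0.1248] -376.9
spare top [ 0.4538 -0.2501  0.0768] -91.5
stack top [ 0.4652  0.2568 -0.1123] -419.7
top [263. 163.] 425 [0.6252 0.0203]
top [265. 190.] 434 [0.5708 0.0143]
top [270. 217.] 444 [0.5143 0.0046]
top [272. 245.] 456 [ 0.4594 -0.0017]
```

View pics/c4.png

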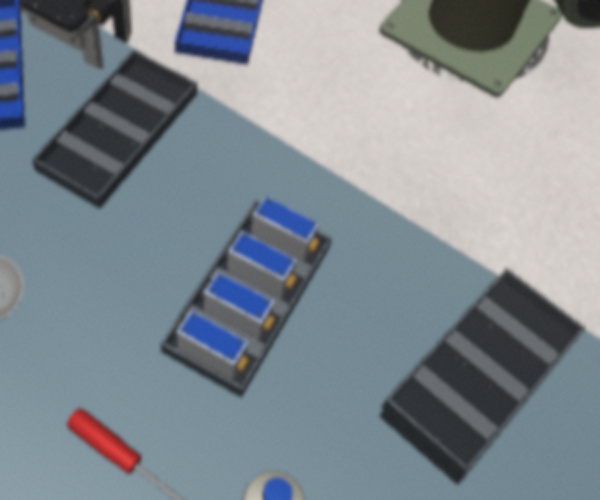

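View pics/c4t.png

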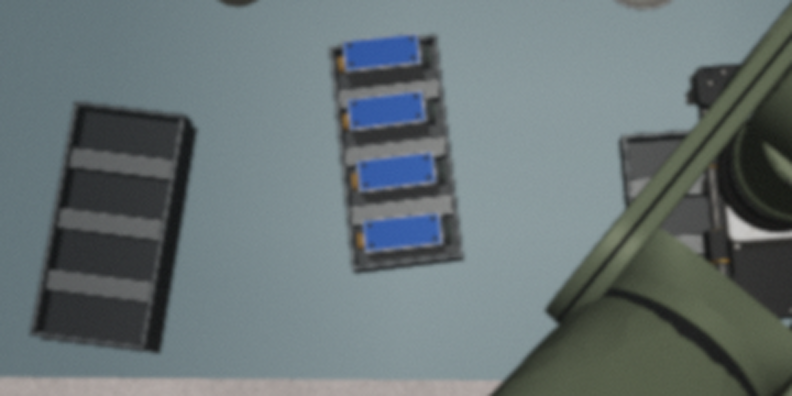

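All four modules stand at the same height, with the same top/scene offset for each. The fill tray and the stack haven't moved. The gripper is over the spare tray's middle rib, so I'll descend.

Request:
apply_moves(
  motion=[0.0004,0.0007,-0.03,0,0,0,0.1,0,0,-0.03,0,0,0,0.1,0,0,-0.03,0,0,0,0.1,0,0,-0.025,0,0,0,0.1,0,0,-0.015,0,0,0,0.1,0,0,-0.008,0,0,0,0.1,0,0,-0.004,0,0,0,0.1,0,0,0,0,0,0,0.1,0,0,0,0,0,0,0.1],
)

```text
clock: 10.22
eef_pos: [0.4563, -0.2607, 0.037]
ee_rot: [3.137, 0.138, 0.002]
wrist_force: [0.9, -0.6, 0.5]
width: 0.451
```

Run:
```python
from h import *
s=bot.get_state(); print(s['eef_pos'].round(4),s['ee_rot'].round(4),s['width'],s['wrist_force'].round(2))
im=bot.grab_frame("scene"); cv2.imwrite("pics/scene5.png",im)
cv2.imwrite("pics/c5.png",cv2.resize(im[130:270,220:340],None,fx=4.2,fy=4.2,interpolation=cv2.INTER_CUBIC))
```

```text
[ 0.4563 -0.2607  0.037 ] [3.1374e+00 1.3820e-01 2.2000e-03] 0.4512868975720356 [ 0.93 -0.57  0.48]
```

View pics/c5.png

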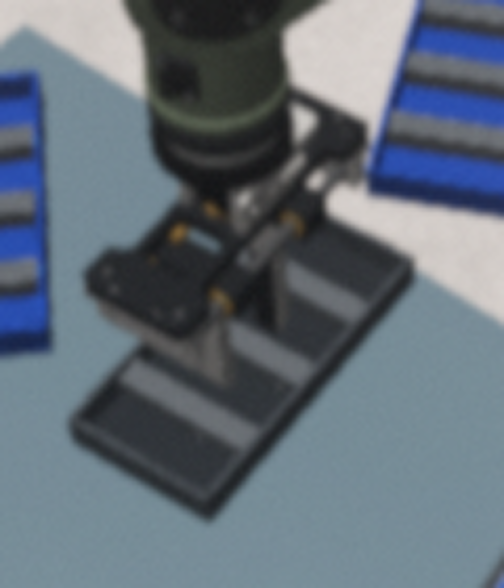

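Request:
apply_moves(
  motion=[-0.0007,0,-0.002,0,0,0,0.1,0,0,-0.002,0,0,0,0.1,0,0,0,0,0,0,0.1,0,0,0,0,0,0,0.5,0,0,0,0,0,0,0.6,0,0,0,0,0,0,0.7,0,0,0,0,0,0,1,0,0,0,0,0,0,1,0,0,0,0,0,0,1,0,0,0,0,0,0,1],
)

```text
clock: 11.1
eef_pos: [0.4546, -0.2607, 0.032]
ee_rot: [3.139, 0.137, 0.0]
wrist_force: [0.2, -0.1, 1.4]
width: 0.186
```

Request:
apply_moves(
  motion=[0,0,0.004,0,0,0,1,0,0,0.008,0,0,0,1,0,0,0.012,0,0,0,1,0,0,0.016,0,0,0,1,0,0,0.02,0,0,0,1,0,0,0.02,0,0,0,1,0,0,0.02,0,0,0,1,0,0,0.02,0,0,0,1,0,0,0.01,0,0,0,1,0,0,0,0,0,0,1,0,0,0,0,0,0,1],
)

```text
clock: 12.02
eef_pos: [0.4547, -0.2608, 0.1626]
ee_rot: [3.138, 0.137, 0.002]
wrist_force: [-0.9, 0.5, -2.5]
width: 0.19
```

Run:
```python
from h import *
s=bot.get_state(); print(s['eef_pos'].round(4),s['ee_rot'].round(4),s['width'],s['wrist_force'].round(2),s['torque'].round(2))
im=bot.grab_frame("scene"); cv2.imwrite("pics/scene6.png",im)
cv2.imwrite("pics/c6.png",cv2.resize(im[80:270,190:380],None,fx=3.1,fy=3.1,interpolation=cv2.INTER_CUBIC))
```

```text
[ 0.4547 -0.2608  0.1626] [3.1377e+00 1.3670e-01 1.6000e-03] 0.19010947952400958 [-0.88  0.52 -2.51] [-0.05  0.05  0.  ]
```

View pics/c6.png

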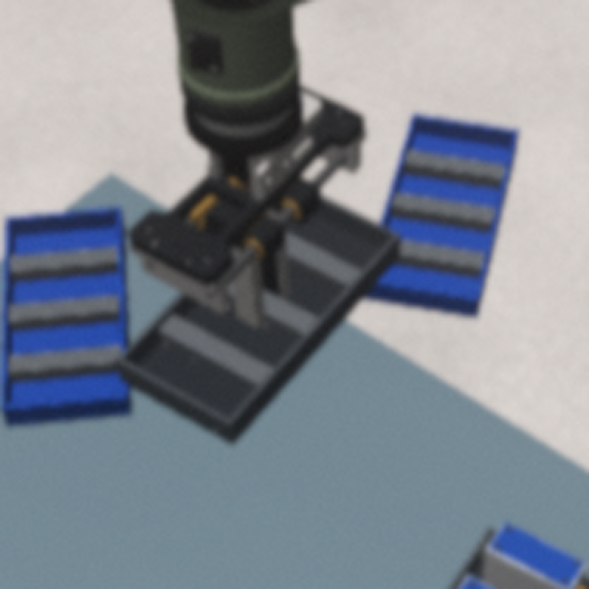

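Run:
```python
from h import *
def sc2(pose,g,n,z0,d):
    tot=0
    for cx in(-.056,0,.056):
        for sx in(-1,1):
            ys=np.linspace(-.042,.042,30)
            o=[(cx+sx*(.009+d),y,.027) for y in ys]; i=[(cx+sx*(.009-d),y,.027) for y in ys]
            tot+=(samp(g,proj(n,W(pose,i,z0)))-samp(g,proj(n,W(pose,o,z0)))).mean()
        for sy in(-1,1):
            xs=np.linspace(cx-.006,cx+.006,10)
            o=[(x,sy*(.047+d),.027) for x in xs]; i=[(x,sy*(.047-d),.027) for x in xs]
            tot+=np.clip(samp(g,proj(n,W(pose,i,z0)))-samp(g,proj(n,W(pose,o,z0))),-40,40).mean()*1.5
    # outer rim edges that are top-silhouette
    C=-np.array(CI[n]["R"]).T@np.array(CI[n]["t"])
    x,y,a=pose
    for ax,hx in((0,.107),(1,.051)):
        for sg in(-1,1):
            nv=sg*np.array([np.cos(a),np.sin(a)] if ax==0 else [-np.sin(a),np.cos(a)])
            if nv@(np.array([x,y])+nv*hx-C[:2])<0: continue   # camera on outer side: lower wall visible
            t=np.linspace(-.9,.9,40)
            def L(e): return [((hx+e)*sg,.051*u,.033) if ax==0 else (.107*u,(hx+e)*sg,.033) for u in t]
            tot+=1.5*(samp(g,proj(n,W(pose,L(d),z0)))-samp(g,proj(n,W(pose,L(-d),z0)))).mean()
    return -tot
for n in("top","scene"):
    im=cv2.imread(f"pics/{n}4.png"); g=cv2.cvtColor(im,cv2.COLOR_BGR2GRAY).astype(float)
    best=None
    for d in(.006,.004,.003):
        b=None
        for dx in(-.004,0,.004):
            for dy in(-.004,0,.004):
                st=(np.array([.466,.259,-.113]) if best is None else best)+[dx,dy,0]
                r=minimize(sc2,st,args=(g,n,.027,d),method="Nelder-Mead",options=dict(initial_simplex=st+np.array([[0,0,0],[.003,0,0],[0,.003,0],[0,0,.02]])))
                if b is None or r.fun<b.fun:b=r
        best=b.x; print(n,d,best.round(4),round(b.fun,1))
    r0,r1,c0,c1=(175,310,95,190) if n=="top" else (275,400,400,520)
    k=5
    big=cv2.resize(im[r0:r1,c0:c1],None,fx=k,fy=k,interpolation=cv2.INTER_CUBIC)
    for R in (rect(.107,.051,.033),rect(.103,.047,.033),)+tuple(rect(.009,.047,.027,cx) for cx in(-.056,0,.056)):
        uv=((proj(n,W(best,R,.027))-[c0,r0]+.5)*k)
        cv2.polylines(big,[uv.round().astype(int)],True,(0,255,0),1,cv2.LINE_AA)
    cv2.imwrite(f"pics/st_{n}.png",big)
```

```text
top 0.006 [ 0.4662  0.2569 -0.1314] -923.7
top 0.004 [ 0.4662  0.2586 -0.1309] -882.0
top 0.003 [ 0.4663  0.2591 -0.1309] -800.8
scene 0.006 [ 0.4658  0.2573 -0.1174] -678.9
scene 0.004 [ 0.466   0.2594 -0.1152] -706.4
scene 0.003 [ 0.466   0.2595 -0.1159] -648.2
```

View pics/st_top.png

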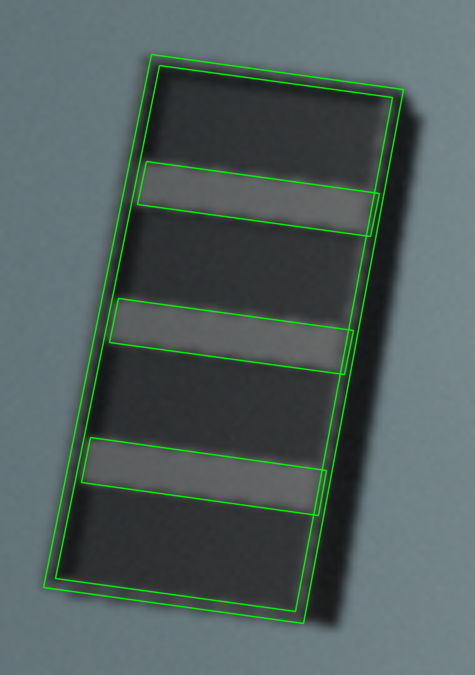

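View pics/st_scene.png

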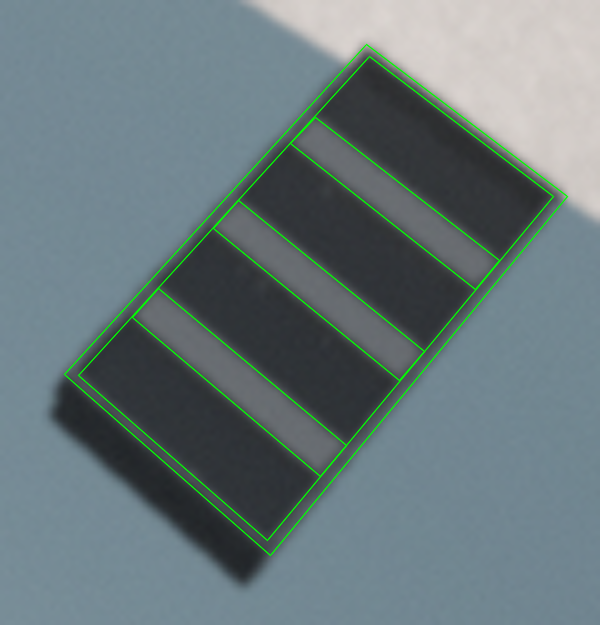

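Request:
apply_moves(
  motion=[0,0.01,0,0,0,0,1,0,0.02,0,0,0,0,1,0.0008,0.03,0,0,0,-0.014,1,0.0008,0.03,0,0,0,-0.014,1,0.0008,0.03,0,0,0,-0.014,1,0.0008,0.03,0,0,0,-0.014,1,0.0008,0.03,0,0,0,-0.014,1,0.0008,0.03,0,0,0,-0.014,1,0.0008,0.03,0,0,0,-0.014,1,0.0008,0.03,0,0,0,-0.014,1,0.0008,0.03,0,0,0,-0.014,1,0.0008,0.03,0,0,0,-0.014,1,0.0008,0.03,0,0,0,-0.014,1,0.0008,0.03,0,0,0,-0.014,1,0.0008,0.03,0,0,0,-0.014,1,0.0008,0.03,0,0,0,-0.014,1,0.0005,0.03,0,0,0,-0.014,1,0,0.025,0,0,0,0,1,0,0.0126,0,0,0,0,1,0,0.003,0,0,0,0,1],
)

```text
clock: 13.73
eef_pos: [0.4647, 0.2617, 0.1605]
ee_rot: [3.135, -0.188, -0.004]
wrist_force: [0.4, -1.3, -2.2]
width: 0.19
```

Request:
apply_moves(
  motion=[0,0,0,0,0,0,1,0,0,0,0,0,0,1,0,0,0,0,0,0,1,0,0,0,0,0,0,1],
)

```text
clock: 14.07
eef_pos: [0.4663, 0.2586, 0.1618]
ee_rot: [3.135, -0.196, -0.0]
wrist_force: [0.7, -0.4, -1.9]
width: 0.187
```

Request:
apply_moves(
  motion=[0,0.0003,-0.01,0,0,0,1,0,0.0003,-0.018,0,0,0,1,0,0.0003,-0.018,0,0,0,1,0,0,-0.01,0,0,0,1,0,0,-0.004,0,0,0,1,0,0,0,0,0,0,1,0,0,0,0,0,0,1,0,0,0,0,0,0,1],
)

```text
clock: 14.73
eef_pos: [0.4672, 0.261, 0.103]
ee_rot: [-3.135, 0.193, -0.003]
wrist_force: [-0.5, -0.4, -2.1]
width: 0.188
```

Run:
```python
from h import *
s=bot.get_state(); p=s['eef_pos']; print(p.round(4),s['ee_rot'].round(4),s['width'],s['wrist_force'].round(2))
k=5
for n,(r0,r1,c0,c1) in dict(scene=(250,400,400,530),top=(165,320,70,210)).items():
    im=bot.grab_frame(n); cv2.imwrite(f"pics/{n}7.png",im)
    big=cv2.resize(im[r0:r1,c0:c1],None,fx=k,fy=k,interpolation=cv2.INTER_CUBIC)[:590]
    for pose,z0,col in(((.4662,.2593,-.123),.027,(0,255,0)),((p[0],p[1]-.0006,-.125),p[2]-.032,(0,0,255))):
        for R in (rect(.107,.051,.033),)+(tuple(rect(.009,.047,.027,cx) for cx in(-.056,0,.056)) if z0>.03 else ()):
            uv=((proj(n,W(pose,R,z0))-[c0,r0])*k); cv2.polylines(big,[uv.round().astype(int)],True,col,1,cv2.LINE_AA)
    cv2.imwrite(f"pics/h_{n}.png",big)
```

```text
[0.4672 0.261  0.103 ] [-3.1348e+00  1.9320e-01 -3.1000e-03] 0.1880579810934528 [-0.48 -0.4  -2.08]
```

View pics/h_scene.png

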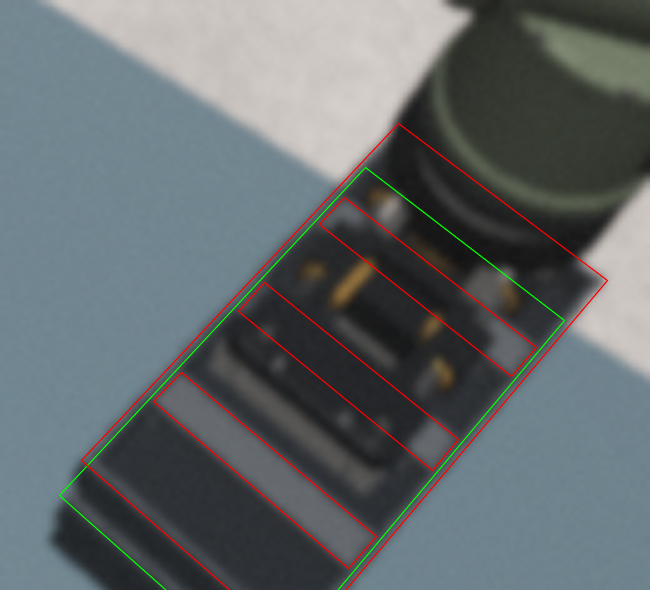

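View pics/h_top.png

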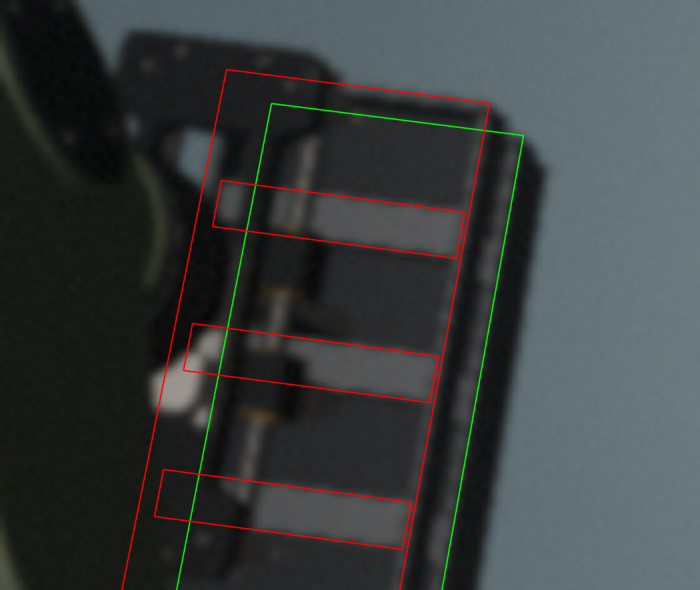

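Run:
```python
from h import *
def prof(im,n,pose,z,ys,xr):
    g=cv2.cvtColor(im,cv2.COLOR_BGR2GRAY).astype(float)
    return [samp(g,proj(n,W(pose,[(x,y,z) for x in xr],0))).mean() for y in ys]
ys=np.arange(-.068,-.034,.001)
top0=cv2.imread("pics/top4.png"); top7=cv2.imread("pics/top7.png")
xr=np.linspace(-.09,.09,60)
a=prof(top0,"top",(.4662,.2593,-.123),.060,ys,xr)
b=prof(top7,"top",(.4662,.2593,-.123),.060,ys,xr)
c=prof(top7,"top",(.4672,.2604,-.124),.104,ys,xr)
print("y  stack-before stack-now held")
for y,*r in zip(ys,a,b,c): print(round(y*1000),np.round(r,0))
```

```text
y  stack-before stack-now held
-68 [124. 107.  24.]
-67 [121. 104.  28.]
-66 [116. 100.  36.]
-65 [107.  92.  45.]
-64 [94. 81. 54.]
-63 [78. 66. 60.]
-62 [61. 52. 62.]
-61 [46. 39. 58.]
-60 [35. 29. 52.]
-59 [29. 24. 45.]
-58 [27. 22. 37.]
-57 [26. 21. 30.]
-56 [26. 21. 25.]
-55 [26. 21. 22.]
-54 [26. 22. 23.]
-53 [29. 23. 26.]
-52 [33. 27. 33.]
-51 [41. 34. 43.]
-50 [51. 43. 53.]
-49 [62. 52. 60.]
-48 [70. 59. 63.]
-47 [74. 62. 62.]
-46 [73. 60. 59.]
-45 [71. 55. 57.]
-44 [69. 48. 56.]
-43 [68. 41. 56.]
-42 [68. 34. 56.]
-41 [68. 28. 56.]
-40 [68. 24. 56.]
-39 [67. 22. 55.]
-38 [67. 23. 55.]
-37 [67. 27. 55.]
-36 [67. 35. 55.]
-35 [67. 44. 55.]
```

Run:
```python
import cv2
im=cv2.imread("pics/top7.png")
cv2.imwrite("pics/h2.png",cv2.resize(im[170:310,90:190],None,fx=5.5*.75,fy=5.5*.75,interpolation=cv2.INTER_CUBIC))
```

```text
(no output)
```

View pics/h2.png

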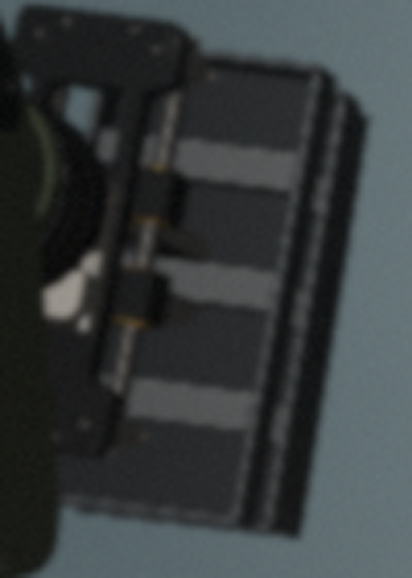

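Run:
```python
from h import *
def G(f): return cv2.cvtColor(cv2.imread(f),cv2.COLOR_BGR2GRAY).astype(float)
S=((.4662,.2593,-.123),.027); H=((.4672,.2604,-.124),.071)
def peak(ys,v):
    i=int(np.argmax(v)); 
    q=np.polyfit(ys[max(0,i-2):i+3],v[max(0,i-2):i+3],2); return -q[1]/2/q[0]
def edge_rib(g,n,P,cx,yr):   # rib centre by midpoint of half levels
    xs=np.arange(cx-.02,cx+.0201,.0005)
    v=np.array([samp(g,proj(n,W(P[0],[(x,y,.027) for y in yr],P[1]))).mean() for x in xs])
    h=(v.min()+v.max())/2; m=np.where(v>h)[0]; return (xs[m[0]]+xs[m[-1]])/2-cx
for nm,f,n,P in(("stack","pics/top4.png","top",S),("held","pics/top7.png","top",H)):
    g=G(f)
    for a,b in((-.095,-.03),(.03,.095)):
        ys=np.arange(-.054,-.043,.0005)
        v=[samp(g,proj(n,W(P[0],[(x,y,.033) for x in np.linspace(a,b,40)],P[1]))).mean() for y in ys]
        print(nm,"top side strip y-off(mm)",a,round((peak(ys,np.array(v))+.049)*1000,2))
    yr=np.linspace(-.04,-.012,20)
    print(nm,"top rib x-offs(mm)",[round(edge_rib(g,n,P,c,yr)*1000,2) for c in(-.056,0,.056)])
for nm,f,P,yr in(("stack","pics/scene4.png",S,np.linspace(-.04,.04,40)),("held","pics/scene7.png",H,np.linspace(-.04,.04,40))):
    g=G(f); print(nm,"scene rib +56 x-off",[round(edge_rib(g,"scene",P,.056,np.linspace(a,a+.03,20))*1000,2) for a in(-.04,.01)])
```

```text
stack top side strip y-off(mm) -0.095 2.19
stack top side strip y-off(mm) 0.03 2.62
stack top rib x-offs(mm) [np.float64(1.0), np.float64(1.0), np.float64(1.0)]
held top side strip y-off(mm) -0.095 1.23
held top side strip y-off(mm) 0.03 1.14
held top rib x-offs(mm) [np.float64(1.0), np.float64(1.0), np.float64(1.5)]
stack scene rib +56 x-off [np.float64(-0.5), np.float64(-0.75)]
held scene rib +56 x-off [np.float64(-0.25), np.float64(-0.25)]
```

Relative to the stack, the held tray is about +1.2 mm in x, about 0 in y and within 0.005 rad in yaw, well inside the 5 mm to spare. I'll correct x and lower.

Request:
apply_moves(
  motion=[-0.0012,0,-0.003,0,0,0.003,1,0,0,-0.004,0,0,0,1,0,0,-0.004,0,0,0,1,0,0,-0.002,0,0,0,1,0,0,0,0,0,0,1,0,0,0,0,0,0,1],
)

```text
clock: 15.33
eef_pos: [0.4648, 0.2607, 0.0886]
ee_rot: [3.136, -0.188, -0.001]
wrist_force: [-0.2, 0.0, -2.7]
width: 0.191
```

Request:
apply_moves(
  motion=[0,0,-0.0015,0,0,0,1,0,0,0,0,0,0,1],
)

```text
clock: 15.5
eef_pos: [0.4651, 0.2608, 0.0873]
ee_rot: [3.136, -0.188, -0.0]
wrist_force: [-0.2, 0.3, -2.0]
width: 0.188
```

Request:
apply_moves(
  motion=[0.001,0,-0.0007,0,0,0,1,0,0,0,0,0,0,1],
)

```text
clock: 15.67
eef_pos: [0.4663, 0.2608, 0.0868]
ee_rot: [-3.136, 0.188, -0.0]
wrist_force: [0.7, 0.1, -2.6]
width: 0.187
```

Request:
apply_moves(
  motion=[0,0,-0.0008,0,0,0,1,0,0,0,0,0,0,1],
)

```text
clock: 15.83
eef_pos: [0.4662, 0.2608, 0.086]
ee_rot: [-3.136, 0.188, -0.0]
wrist_force: [0.1, 0.2, -2.6]
width: 0.186
```

Request:
apply_moves(
  motion=[0,0,-0.0008,0,0,0,1,0,0,0,0,0,0,1],
)

```text
clock: 16.0
eef_pos: [0.4662, 0.2609, 0.086]
ee_rot: [3.136, -0.188, 0.0]
wrist_force: [-2.5, -0.7, 3.5]
width: 0.188
```

Request:
apply_moves(
  motion=[0,0,-0.0005,0,0,0,1,0,0,0,0,0,0,1],
)

```text
clock: 16.17
eef_pos: [0.4663, 0.2609, 0.086]
ee_rot: [3.136, -0.188, 0.0]
wrist_force: [-3.9, -1.5, 7.2]
width: 0.186
```

Contact came at exactly the expected height, TCP 0.086 (underside at 54 mm). Releasing.

Request:
apply_moves(
  motion=[0,0,0.0005,0,0,0,1,0,0,0,0,0,0,0.55,0,0,0,0,0,0,0.4,0,0,0,0,0,0,0.2,0,0,0,0,0,0,0.15,0,0,0,0,0,0,0.15,0,0,0,0,0,0,0.15],
)

```text
clock: 16.75
eef_pos: [0.466, 0.2608, 0.085]
ee_rot: [3.136, -0.188, -0.0]
wrist_force: [-0.8, -1.6, 0.4]
width: 0.422
```

Request:
apply_moves(
  motion=[0,0,0.004,0,0,0,0.15,0,0,0.008,0,0,0,0.15,0,0,0.015,0,0,0,0.15,0,0,0.02,0,0,0,0.15,0,0,0.03,0,0,0,0.15,0,0,0.03,0,0,0,0.15,0,0,0.03,0,0,0,0.15,-0.02,0.03,0,0,0,0,0.15,-0.02,0.03,0,0,0,0,0.15,-0.02,0.03,0,0,0,0,0.15,-0.02,0.03,0,0,0,0,0.15,-0.02,0.03,0,0,0,0,0.15,-0.02,0.03,0,0,0,0,0.15,-0.02,0.03,0,0,0,0,0.15,-0.02,0.03,0,0,0,0,0.15,-0.02,0.03,0,0,0,0,0.15,0,0,0,0,0,0,0.15,0,0,0,0,0,0,0.15],
)

```text
clock: 18.25
eef_pos: [0.2848, 0.532, 0.2227]
ee_rot: [-3.136, 0.183, -0.001]
wrist_force: [-0.2, -0.4, -0.4]
width: 0.425
```

Run:
```python
from h import *
s=bot.get_state(); print(s['eef_pos'].round(4),s['wrist_force'].round(2))
I={}
for n in ("scene","top"):
    im=bot.grab_frame(n); cv2.imwrite(f"pics/{n}9.png",im); I[n]=im
    for nm,p0,z0 in(("fill",(.541,.0086,.128),0),("new",(.466,.26,-.12),.054)):
        r,f=fit(p0,im,n,z0); print(nm,n,r.round(4),round(f,1))
im=I["scene"].copy()
for z0,c in((.054,(0,0,255)),):
    draw(im,"scene",(.4662,.2600,-.12),z0,c)
k=np.hstack([cv2.resize(v[260:400,395:520],None,fx=3.1,fy=3.1,interpolation=cv2.INTER_CUBIC) for v in(I["scene"],im)]); cv2.imwrite("pics/f_sc.png",k)
cv2.imwrite("pics/f_top.png",I["top"]); cv2.imwrite("pics/f_scf.png",I["scene"])
```

```text
[0.2848 0.532  0.2227] [-0.21 -0.4  -0.43]
fill scene [0.5398 0.0085 0.1299] -215.8
new scene [ 0.465   0.2593 -0.1131] -376.4
fill top [0.5422 0.0088 0.1251] -348.4
new top [ 0.4662  0.2581 -0.1236] -331.9
```

View pics/f_sc.png

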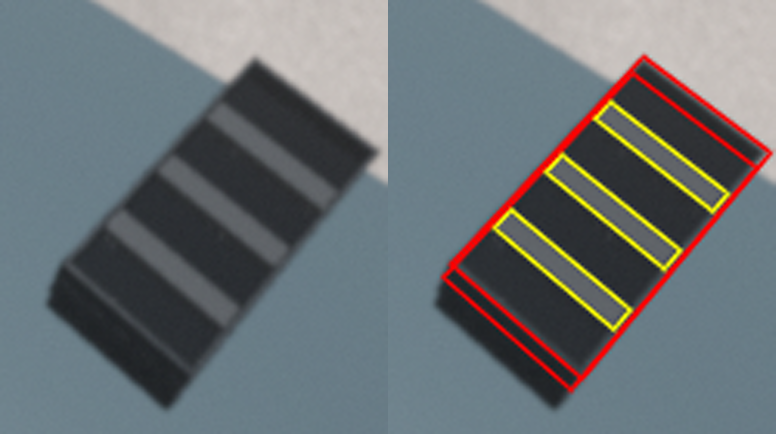

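View pics/f_top.png

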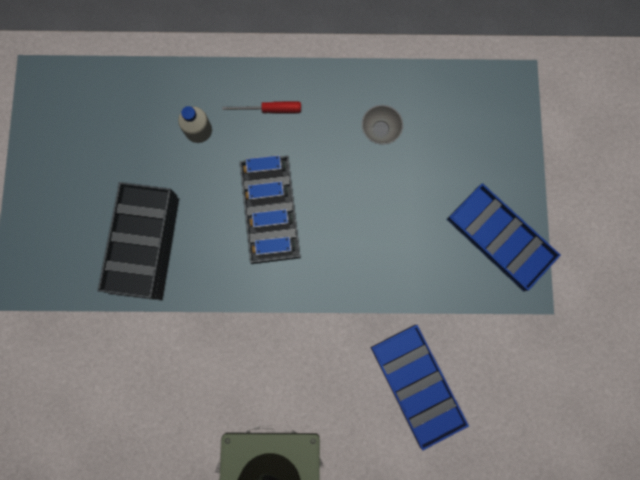

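View pics/f_scf.png

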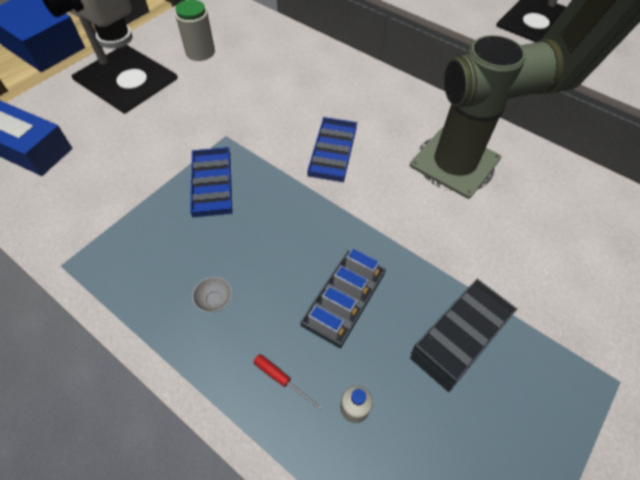

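The stack at (464,333) in the scene view is three high and square. The fill tray at (343,297) holds four modules, and nothing else has moved. Handing in.

```bash
python3 -c "
from plant import bot
print(bot.sign_off())"
```

```text
the job is handed in; nothing more can be done
None
```

I moved the last module into the free pocket (second from the far end) of the nearly full tray. I then lifted the emptied dark grey tray by its middle rib and set it on the stack of two. The job was handed in at about 18 s of the 64 s allowed.

**Last checks**
- **Module:** it touched down at the grip height it had in its first pocket (TCP at 0.053 m). In both cameras its lid shows the same height as the other three.
- **Trays and bench:** the fill tray stayed within the fit noise of under 1 mm. In the final pictures the bottle, dish, screwdriver and blue trays have not moved.
- **Stacked tray:** it met the ribs at exactly the height expected for fully down (TCP at 0.086 m, underside at 54 mm). The largest wrist force I read was about 8 N. The final pictures show a square three-high stack with its base unmoved.

**What disagreed:** the two cameras differ by 1–2 mm in position (up to 3 mm in one early fit of the stack), and by about 0.01–0.025 rad on the stack's yaw. I used averages, and these differences are within the 5 mm to spare.

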